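Mesh the juicer cone on its drive and run it

ROBOT

A 6-joint arm with a two-finger parallel gripper is mounted at the origin on the work surface. World frame = base frame: x ahead of the robot, y to its left, z up, the work surface at z = 0. Lengths are in m, angles in rad, forces in N, time in s.
With the tool pointing down it reaches from about 0.375 to 0.975 m from the base axis. Payload 3.8 kg.
Tool frame: the origin (TCP) lies at the very end of the fingers, on their centre line; the grasp point (between the pads) lies 19 mm behind it; z points along the fingers, y is the line along which they close (so a half turn about z gives the same grasp; the last joint's range is limited). The gripper opens to 85 mm and grips with 20 to 120 N. Pads are 22 mm wide; open, the fingers measure 114 mm over their backs; the gripper's body (76 mm by 85 mm) begins 54 mm behind the grasp point. The pads swing forward as they close: fully open they stand 13 mm farther back than shut.
Start: joints at [-1.379, 0.264, 1.604, -0, 1.274, -0.037], TCP at [0.153, -0.657, 0.204] pointing down, gripper open.
Joint ranges: [-2.63, 2.63], [-0.94, 2.18], [0.31, 2.57], [-1.31, 4.45], [0, 2.66], [-2.55, 2.55]. Speed limits (rad/s): [2.57, 2.57, 3.14, 3.14, 3.14, 3.14].

INTERFACE

Orientations are given as a rotation vector (axis times angle).
In Python, from workcell import read_state, read_camera, calibration, finish_job gives the robot as it stands.
- The arm moves only by the tool step_arm, never from a script. Its argument "commands" is a list of rows, each an object of numbers: "fingers": the gripper's target within -1 to 1 (shut at 1, half-way at 0, fully open at -1); "dx", "dy", "dz": the shift along the tool's x, y, z in m; "roll": the turn about the tool's z in degrees. In form: [{"fingers": .., "dx": .., "dy": .., "dz": .., "roll": ..}, ...]. A call has 1 to 8 rows; each row is the pose to reach, as a shift and turn from the pose commanded when the call began, along the tool's axes at that moment; what a row does not reach only later rows make up. A row lasts 1/8 s, in which the tool goes at most 62.5 mm and 10.7 degrees, less where a joint would pass 70% of its speed; a pose out of reach is approached as far as the arm can. A call with a gripper value outside its range is refused whole. The fingers move at their own pace and stop on an object; "squeeze" is the grip in N (left out, the last holds). Time passes only in rows, so rows that repeat a pose let the fingers close. It gives the time, the measured TCP pose, the force, the opening and the grip force at its end, in the units of the state.
- read_state(): the state, without advancing time (a new reading comes with each control period).
- read_camera(name): name is "side" or "top"; returns (picture, depth): 420x560x3 uint8, blue, green, red; 420x560 float32, m along the optical axis (not along the pixel's ray), 0 where there is no reading.
- calibration(name): a dict with "intrinsics" (3x3 intrinsics, pixels), "world_to_cam" (4x4, takes a point from world to camera coordinates). Camera axes: x right, y up, looking along -z (the intrinsics and any distortion apply to the point x, -y, -z); pixel columns grow to the right and rows downward; lengths in m; the calibration is good to about 2 mm. A picture is of the moment at which its call begins. calibration takes no time and is no camera call.
- finish_job(): hands the job in; it is judged then, once.
The state is a dict: "time": time; "q": joint angles; "joint_vel": joint speeds; "joint_torque": joint torques, N m; "tool_pos": TCP position; "tcp_rot": TCP orientation; "wrist_force": force on the tool from outside, world axes, zero at the start; "torque": the same for the moment, N m; "width": opening from 0.0 (shut) to 1.0 (fully open); "grip_force": force on a finger pad.
Only numpy, scipy, OpenCV 4.12 (cv2) and the standard library are available. Lean on these libraries where they do the work, as an engineer would, in place of code of your own. Each camera call takes 0.05 s, during which the arm holds its last target. There are 200 camera calls.

TASK

Take the large white squeezing cone with orange ribs from the draining tray and fit it on the citrus juicer: turn it until the cross-shaped socket under it meshes with the splines of the red drive spindle and slide it fully home. Then push it all the way down against the spindle's spring, as one does to run the juicer, and finish while still holding the cone pressed down; do not let go. Leave everything else where it stands.

Things in the scene. Friction and masses are not known exactly. Their poses are not given: they have to be found in the camera images.
- reamer: large squeezing cone, white with four orange ribs, upright in the draining tray; about 0.1 kg, 74 mm tall. Origin: centre of its underside, z up its axis. From the underside: round flange 60 mm across, 8 mm thick; straight round body 40 mm across from 8 to 46 mm height (grip here from above, in any direction); dome to 74 mm
- socket (a point): mouth of the cone's cross-shaped socket: same point and axes as the cone's origin. Socket 40 mm deep, slots 7 mm wide and 26 mm end to end along x and y; the orange ribs on the dome and the orange bars on the flange lie over the slots. A quarter turn makes no difference
- seat (a point): centre of the top face of the black shoulder disc (32 mm across) of the drive spindle, where the cone's underside rests when home; 138 mm above the table when not pressed; moves and turns with the spindle. Its x and y run along the four red fins: a cross 22 mm tip to tip, fins 5 mm thick, rising 20 mm above this point (top 3 mm: 20 by 3.2 mm). Unmeshed, the cone stops 20 mm above home
- pin_tip (a point): tip of the spindle's round-nosed steel pin, 7.6 mm in diameter, on the axis, 32 mm above the seat; it enters the socket first. The spindle resists turning with 0.12 N m, so a light touch does not turn it. Play when meshed: about 1 mm each way, 5 degrees
- plunger (a joint): how far the spindle is pressed down against its spring, m: 0 = up, 0.008 = bottom stop; it begins to move at about 4.5 N and is fully down at about 12 N; the juicer's switch is on from 0.0055
- juicer: the citrus juicer, fixed to the table: white round base 160 mm across and 120 mm high with a steel dish on top (152 mm across, rim at 132 mm height) and a steel spout on its own -x side, reaching 110 mm from the axis at 135 mm height. Origin: centre of its underside; the spindle stands on its z axis
- tray: the blue draining tray, fixed, 190 by 280 mm along its x and y, rim 12 mm high, floor 4 mm thick. Origin: centre of its underside. The two cones stand on its floor, about 130 mm apart along its y
- small_reamer: bystander: the small green squeezing cone with yellow ribs, 64 mm tall, flange 50 mm across, standing in the tray; origin at the centre of its underside
- glass_cup: bystander: glass cup, 66 mm across, 85 mm tall, standing below the juicer's spout; origin at the centre of its underside
- mug: bystander: blue mug, 80 mm across, 90 mm tall; origin at the centre of its underside
- sugar_bowl: bystander: small open terracotta bowl, 68 mm across, 45 mm tall; origin at the centre of its underside
- spoon: bystander: wooden spoon lying on the table at the robot's right; origin at its underside
Not all that is in view belongs to the job. What is shaped like the reamer but purple is not meant.

How it is judged:
By the outcome, as a careful person would: the job done as asked, in the order asked, and still so for the second after the job is handed in, while the arm keeps its last pose, push and grip.
It also fails if it takes over 45 s, if anything falls off the work surface, if the arm or the gripper's body presses on something with over 40 N, if the wrist force passes 120 N, or if a joint passes its speed limit or range.

## Working session

There is one attempt and no reset: what is moved stays moved. The work goes in short steps, Python scripts to look and compute and a tool call to move; the robot and the scene stay as the last step left them, time stands still between calls to the robot, and variables do not carry over. Pictures are saved under pics/ and viewed, at most 10 in all, crops included, and the job is handed in when it is done.

Besides the shell and the picture viewer there is one more tool, called after "Emit:" by a JSON object that holds its "op" and its "data", one argument or row to a line. step_arm: Moves the arm, as the interface text tells. Its arguments: {"type":"object","properties":{"commands":{"type":"array","items":{"type":"object","properties":{"fingers":{"type":"number"},"dx":{"type":"number"},"dy":{"type":"number"},"dz":{"type":"number"},"roll":{"type":"number"}}}},"squeeze":{"type":"number"}},"required":["commands"]}

```bash
mkdir -p pics; cat > h.py <<'E'
import numpy as np,cv2
from workcell import read_state, read_camera, calibration, finish_job
def ray(name,u,v):
    c=calibration(name);K=np.array(c["intrinsics"]);T=np.array(c["world_to_cam"])
    p=np.linalg.inv(K)@[u,v,1];d=T[:3,:3].T@np.array([p[0],-p[1],-p[2]]);o=-T[:3,:3].T@T[:3,3];return o,d
def onz(name,u,v,z):
    o,d=ray(name,u,v);return o+d*(z-o[2])/d[2]
def proj(name,P):
    c=calibration(name);K=np.array(c["intrinsics"]);T=np.array(c["world_to_cam"])
    p=T[:3,:3]@np.array(P)+T[:3,3];q=K@[p[0],-p[1],-p[2]];return q[:2]/q[2]
def pt(name,u,v,dep):  # depth point
    o,d=ray(name,u,v);return o+d*dep
E
python3 - <<'E'
from h import *
for n in("top","side"):
    im,d=read_camera(n);cv2.imwrite(f"pics/{n}0.png",im);np.save(n+"0.npy",d)
    c=calibration(n);print(n,c,ray(n,280,210))
print(read_state())
E
```

```text
top {'intrinsics': array([[379.20211107,   0.        , 277.22151943],
       [  0.        , 379.20211107, 210.06919023],
       [  0.        ,   0.        ,   1.        ]]), 'world_to_cam': array([[ 0.01612488, -0.99981382,  0.01059785, -0.03877929],
       [ 0.99559922,  0.01703371,  0.09215227, -0.54838042],
       [-0.09231563,  0.00906527,  0.99568853, -1.16371663],
       [ 0.        ,  0.        ,  0.        ,  1.        ]])} (array([ 0.4391632 , -0.01888171,  1.20964477]), array([ 0.09261544, -0.01638798, -0.99559406]))
side {'intrinsics': array([[506.40187405,   0.        , 276.92558374],
       [  0.        , 506.40187405, 217.12542737],
       [  0.        ,   0.        ,   1.        ]]), 'world_to_cam': array([[-0.76698945, -0.64161645,  0.00745081,  0.39996841],
       [ 0.47804734, -0.563636  ,  0.67363581, -0.34565393],
       [-0.42801627,  0.5202334 ,  0.7390259 , -1.15818956],
       [ 0.        ,  0.        ,  0.        ,  1.        ]])} (array([-0.02371348,  0.6643322 ,  1.08579686]), array([ 0.43008626, -0.53205947, -0.72950214]))
{'time': 0.1, 'q': array([-1.37890495e+00,  2.64696269e-01,  1.60526401e+00,  2.33338841e-05,
        1.27366896e+00, -3.69007182e-02]), 'joint_vel': array([-0.00058887, -0.00166962, -0.00406763,  0.00016716, -0.00050478,
        0.00022551]), 'joint_torque': array([ 9.56102740e-04, -5.16706574e+01, -3.68589413e+01, -2.12366035e-05,
        6.30435461e-03,  1.86400757e-05]), 'tool_pos': array([ 0.15295974, -0.6567037 ,  0.20255977]), 'tcp_rot': array([-3.11904121e+00, -3.58359786e-01,  2.12595932e-04]), 'wrist_force': array([ 0.18585472, -0.76323902, -0.18621748]), 'torque': array([-0.02187609, -0.01872455,  0.01368258]), 'grip_force': 0.0, 'width': 1.0000335687210236}
```

View pics/top0.png

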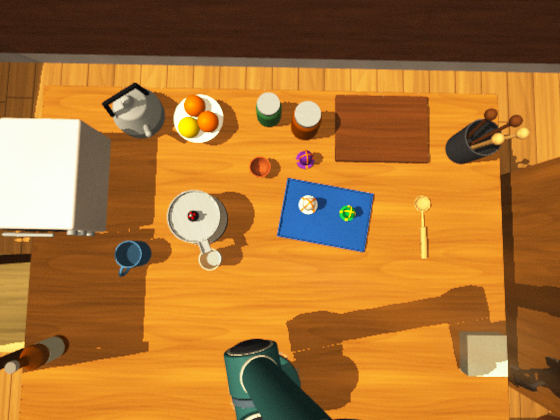

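View pics/side0.png

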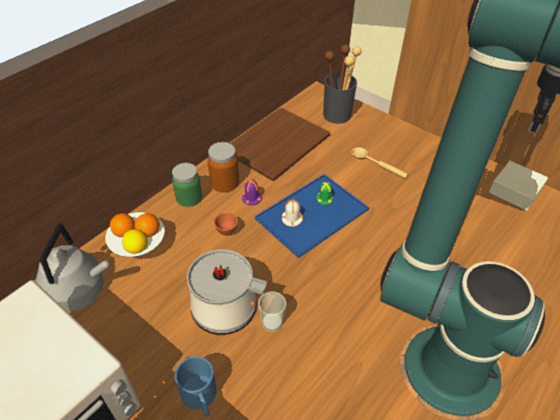

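The top view shows the look-alikes: white/orange cone at (308,205) in the tray, green/yellow at (347,213) and purple at (305,160). The white/orange one in the tray matches. In the side view it is at (292,212), and the spindle is at (220,272), or (194,215) in the top view. I'll check both in a close crop.

```bash
python3 - <<'E'
from h import *
t=cv2.imread("pics/top0.png");s=cv2.imread("pics/side0.png")
f=lambda im,u,v,r=22:cv2.resize(im[v-r:v+r,u-r:u+r],(390,290) if 0 else (300,300),interpolation=cv2.INTER_CUBIC)
cv2.imwrite("pics/crop1.png",np.vstack([np.hstack([f(t,308,205),f(t,194,215)]),np.hstack([f(s,292,208),f(s,220,272)])]))
for n,im,b in(("top",t,(308,205)),("side",s,(292,212))):
    d=np.load(n+"0.npy");h=cv2.cvtColor(im,cv2.COLOR_BGR2HSV)
    M=np.zeros(im.shape[:2],np.uint8);cv2.circle(M,b,26,255,-1)
    notblue=cv2.bitwise_and(M,(~((h[...,0]>95)&(h[...,0]<130)&(h[...,1]>120))).astype(np.uint8)*255)
    c=max(cv2.findContours(notblue,0,2)[0],key=cv2.contourArea);print(n,cv2.minEnclosingCircle(c),cv2.boundingRect(c))
    v,u=np.nonzero(cv2.drawContours(np.zeros_like(M),[c],-1,255,-1))
    P=np.array([pt(n,a,b_,d[b_,a]) for a,b_ in zip(u,v)])
    for lo,hi in((.008,.016),(.025,.045),(.06,.09)):
        k=(P[:,2]>lo)&(P[:,2]<hi);print(lo,hi,k.sum(),P[k].mean(0) if k.any() else 0,P[k].min(0) if k.any() else 0,P[k].max(0) if k.any() else 0)
# spindle
for n,im,b in(("top",t,(194,215)),("side",s,(220,272))):
    d=np.load(n+"0.npy");u0,v0=b
    h=cv2.cvtColor(im,cv2.COLOR_BGR2HSV);red=((h[...,0]<8)|(h[...,0]>172))&(h[...,1]>130)
    R=np.zeros(red.shape,bool);R[v0-15:v0+15,u0-15:u0+15]=1;v,u=np.nonzero(red&R)
    print(n,"red",len(u),u.mean(),v.mean(),u.min(),u.max(),v.min(),v.max())
    P=np.array([pt(n,a,b_,d[b_,a]) for a,b_ in zip(u,v)]);print(P.mean(0),P.min(0),P.max(0))
E
```

```text
top ((307.6428527832031, 204.35714721679688), 9.941259384155273) (298, 195, 20, 20)
0.008 0.016 118 [ 0.56502579 -0.12372407  0.01213969] [ 0.5391588  -0.15636787  0.00829946] [ 0.59688092 -0.09876533  0.01576811]
0.025 0.045 8 [ 0.5528174  -0.1201562   0.03657344] [ 0.54908847 -0.13116682  0.02774943] [ 0.5614014  -0.1091266   0.04407915]
0.06 0.09 110 [ 0.56780218 -0.12652718  0.07061413] [ 0.55279476 -0.14437671  0.06006172] [ 0.58422113 -0.11037181  0.08241391]
side ((291.70001220703125, 212.3000030517578), 14.359071731567383) (281, 198, 23, 29)
0.008 0.016 95 [ 0.56110853 -0.10950894  0.0113072 ] [ 0.53779998 -0.14352863  0.00805549] [ 0.59640753 -0.08838989  0.01589488]
0.025 0.045 68 [ 0.5591984  -0.10772189  0.03546477] [ 0.54672097 -0.12660018  0.02507135] [ 0.5799246  -0.09965951  0.04464148]
0.06 0.09 99 [ 0.56469081 -0.11487927  0.06827992] [ 0.55148436 -0.13308879  0.06005167] [ 0.58518816 -0.09996223  0.08029367]
top red 48 192.14583333333334 215.16666666666666 188 196 211 219
[0.519177   0.20948968 0.14827671] [0.50792201 0.19916158 0.13365369] [0.53192014 0.22439669 0.16793343]
side red 75 219.05333333333334 271.72 214 224 267 277
[0.50585518 0.22358598 0.15838427] [-0.02371348  0.19166011  0.11709108] [0.53192707 0.6643322  1.08579686]
```

View pics/crop1.png

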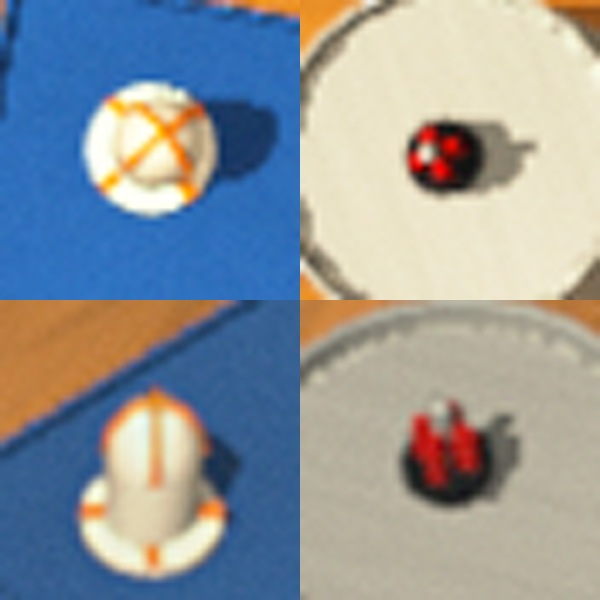

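```bash
cat >> h.py <<'E'
def blobs(im,c,r,lo,hi,amin=2,S=8):
    u,v=c;k=cv2.resize(im[v-r:v+r,u-r:u+r],None,fx=S,fy=S,interpolation=cv2.INTER_CUBIC)
    m=cv2.inRange(cv2.cvtColor(k,cv2.COLOR_BGR2HSV),lo,hi)
    n,_,st,ce=cv2.connectedComponentsWithStats(m)
    return [(round((x+.5)/S-.5+u-r,2),round((y+.5)/S-.5+v-r,2),round(a[4]/S/S,1)) for (x,y),a in zip(ce[1:],st[1:]) if a[4]>amin*S*S], m
E
python3 - <<'E'
from h import *
t=cv2.imread("pics/top0.png");s=cv2.imread("pics/side0.png")
b,m=blobs(s,(292,208),22,(5,150,150),(18,255,255));print("side cone",b)
for x in b: print(x,onz("side",x[0],x[1],.012),onz("side",x[0],x[1],.078))
b,m=blobs(t,(308,205),14,(8,130,150),(18,255,255));print("top",b)
for x in[(308-22+113/6.818,205-22+102/6.818),(308-22+105/6.818,205-22+187/6.818),(308-22+188/6.818,205-22+193/6.818),(308-22+199/6.818,205-22+108/6.818)]:print(x,onz("top",x[0]-.4,x[1]-.4,.012))
print("flange top",onz("top",307.6,204.4,.010),"apex top",onz("top",308-22+160/6.818-.4,205-22+132/6.818-.4,.078))
print("apex side",onz("side",270+155/6.818-.4,186+92/6.818-.4,.076))
# flange in side: ellipse width ends
for n,p in(("side",(270+152/6.818-.4,186+511/6.818-44-.4)),):print("flange side",onz(n,*p,.012))
# spindle
for n,im,c in(("top",t,(194,215)),("side",s,(220,272))):
    for lo,hi,nm in(((0,150,90),(8,255,255),"red"),((172,150,90),(180,255,255),"red2"),((0,0,0),(180,255,70),"blk")):
        b,_=blobs(im,c,12,lo,hi,1);print(n,nm,b)
print("pin tip top",onz("top",172+427/6.818-.4,193+152/6.818-.4,.169),"side",onz("side",198+444/6.818-44-.4,250+410/6.818-44-.4,.168))
print("disc top",onz("top",172+445/6.818-44-.4,193+157/6.818-.4,.137),"disc side",onz("side",198+447/6.818-44-.4,250+463/6.818-44-.4,.136))
E
```

```text
side cone [(np.float64(280.34), np.float64(192.14), np.float64(324.0)), (np.float64(291.79), np.float64(201.33), np.float64(14.8)), (np.float64(300.48), np.float64(216.29), np.float64(6.6)), (np.float64(283.19), np.float64(216.43), np.float64(4.2)), (np.float64(291.94), np.float64(223.03), np.float64(3.5))]
(np.float64(280.34), np.float64(192.14), np.float64(324.0)) [ 0.65554113 -0.17610859  0.012     ] [ 0.61379133 -0.12445162  0.078     ]
(np.float64(291.79), np.float64(201.33), np.float64(14.8)) [ 0.60521085 -0.16839279  0.012     ] [ 0.56655456 -0.11721006  0.078     ]
(np.float64(300.48), np.float64(216.29), np.float64(6.6)) [ 0.54862893 -0.13785757  0.012     ] [ 0.51345039 -0.08855166  0.078     ]
(np.float64(283.19), np.float64(216.43), np.float64(4.2)) [ 0.58619709 -0.10527795  0.012     ] [ 0.54870947 -0.05797453  0.078     ]
(np.float64(291.94), np.float64(223.03), np.float64(3.5)) [ 0.55111134 -0.10174041  0.012     ] [ 0.51578022 -0.05465441  0.078     ]
top [(np.float64(312.31), np.float64(204.03), np.float64(32.5)), (np.float64(304.64), np.float64(206.69), np.float64(4
[... 346 characters left out ...]
62408   0.01      ] apex top [ 0.57019598 -0.12450469  0.078     ]
apex side [ 0.57201243 -0.12651861  0.076     ]
flange side [ 0.56682932 -0.12109969  0.012     ]
top red [(np.float64(191.45), np.float64(215.13), np.float64(30.8))]
top red2 []
top blk [(np.float64(194.77), np.float64(216.06), np.float64(40.4))]
side red [(np.float64(218.74), np.float64(271.61), np.float64(60.9))]
side red2 [(np.float64(218.15), np.float64(270.99), np.float64(1.3))]
side blk [(np.float64(220.27), np.float64(275.72), np.float64(52.3))]
pin tip top [0.5203034  0.08963353 0.169     ] side [0.51276956 0.21671272 0.168     ]
disc top [0.51873263 0.20982892 0.137     ] disc side [0.51510375 0.21641538 0.136     ]
```

Emit:
{"op": "step_arm", "data": {
  "commands": [
    {"fingers":-1,"dx":0.04,"dy":-0.032,"roll":-9.6},
    {"fingers":-1,"dx":0.08,"dy":-0.064,"roll":-19.2},
    {"fingers":-1,"dx":0.12,"dy":-0.096,"roll":-28.8},
    {"fingers":-1,"dx":0.16,"dy":-0.128,"roll":-38.4},
    {"fingers":-1,"dx":0.2,"dy":-0.16,"roll":-48},
    {"fingers":-1,"dx":0.24,"dy":-0.192,"roll":-57.6},
    {"fingers":-1,"dx":0.28,"dy":-0.224,"roll":-67.2},
    {"fingers":-1,"dx":0.316,"dy":-0.255,"roll":-76.9}
  ],
  "squeeze": 50
}}

```text
invalid input
```

Emit:
{"op": "step_arm", "data": {
  "commands": [
    {"fingers":-1,"dx":0.04,"dy":-0.032,"dz":0,"roll":-9.6},
    {"fingers":-1,"dx":0.08,"dy":-0.064,"dz":0,"roll":-19.2},
    {"fingers":-1,"dx":0.12,"dy":-0.096,"dz":0,"roll":-28.8},
    {"fingers":-1,"dx":0.16,"dy":-0.128,"dz":0,"roll":-38.4},
    {"fingers":-1,"dx":0.2,"dy":-0.16,"dz":0,"roll":-48},
    {"fingers":-1,"dx":0.24,"dy":-0.192,"dz":0,"roll":-57.6},
    {"fingers":-1,"dx":0.28,"dy":-0.224,"dz":0,"roll":-67.2},
    {"fingers":-1,"dx":0.316,"dy":-0.255,"dz":0,"roll":-76.9}
  ],
  "squeeze": 50
}}

```text
time: 1.1
tool_pos: [0.4037, -0.3356, 0.2034]
tcp_rot: [-2.214, -2.228, -0.0]
wrist_force: [0.7, -0.4, -0.2]
width: 1.003
grip_force: 0.0
```

Emit:
{"op": "step_arm", "data": {
  "commands": [
    {"fingers":-1,"dx":0.042,"dy":0.033,"dz":0,"roll":0},
    {"fingers":-1,"dx":0.084,"dy":0.066,"dz":0,"roll":0},
    {"fingers":-1,"dx":0.126,"dy":0.099,"dz":0.02,"roll":0},
    {"fingers":-1,"dx":0.168,"dy":0.132,"dz":0.05,"roll":0},
    {"fingers":-1,"dx":0.21,"dy":0.166,"dz":0.088,"roll":0},
    {"fingers":-1,"dx":0.21,"dy":0.166,"dz":0.088,"roll":0}
  ]
}}

```text
time: 1.85
tool_pos: [0.5674, -0.1238, 0.1116]
tcp_rot: [-2.212, -2.222, 0.005]
wrist_force: [0.2, 0.6, -0.1]
width: 1.0
grip_force: 0.0
```

```bash
python3 - <<'E'
from h import *
f=lambda im,u,v,r:cv2.resize(im[v-r:v+r,u-r:u+r],(390,390),interpolation=cv2.INTER_CUBIC)
s,_=read_camera("side");t,_=read_camera("top");cv2.imwrite("pics/s1.png",s);cv2.imwrite("pics/t1.png",t)
cv2.imwrite("pics/c2.png",np.hstack([f(s,292,190,45),f(t,308,200,45)]));st=read_state();print(st["tool_pos"],proj("side",st["tool_pos"]),proj("top",st["tool_pos"]))
E
```

```text
[ 0.56821833 -0.12669916  0.11460164] [293.88252454 189.80461353] [311.00051529 201.22172346]
```

View pics/c2.png

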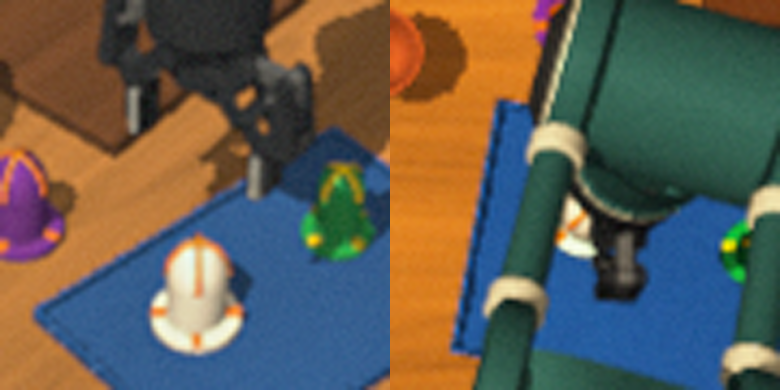

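The side view puts the finger-pad midpoint (about 292,182) straight above the cone axis (about 293), so I'll descend and grip.

Emit:
{"op": "step_arm", "data": {
  "commands": [
    {"fingers":-1,"dx":0.001,"dy":0,"dz":0.03,"roll":0},
    {"fingers":-1,"dx":0.001,"dy":0,"dz":0.06,"roll":0},
    {"fingers":-1,"dx":0.001,"dy":0,"dz":0.085,"roll":0},
    {"fingers":-1,"dx":0.001,"dy":0,"dz":0.099,"roll":0},
    {"fingers":-1,"dx":0.001,"dy":0,"dz":0.099,"roll":0}
  ]
}}

```text
time: 2.58
tool_pos: [0.5683, -0.1272, 0.0167]
tcp_rot: [-2.222, -2.22, 0.001]
wrist_force: [0.2, -0.2, 0.6]
width: 1.001
grip_force: 0.0
```

Emit:
{"op": "step_arm", "data": {
  "commands": [
    {"fingers":1,"dx":0,"dy":0,"dz":0,"roll":0},
    {"fingers":1,"dx":0,"dy":0,"dz":0,"roll":0},
    {"fingers":1,"dx":0,"dy":0,"dz":0,"roll":0},
    {"fingers":1,"dx":0,"dy":0,"dz":0,"roll":0},
    {"fingers":1,"dx":0,"dy":0,"dz":0,"roll":0},
    {"fingers":1,"dx":0,"dy":0,"dz":0,"roll":0}
  ],
  "squeeze": 60
}}

```text
time: 3.32
tool_pos: [0.5705, -0.1267, 0.0184]
tcp_rot: [2.219, 2.22, 0.002]
wrist_force: [0.2, 0.2, 6.2]
width: 0.43
grip_force: 60.7
```

Emit:
{"op": "step_arm", "data": {
  "commands": [
    {"fingers":1,"dx":0,"dy":0,"dz":-0.015,"roll":0},
    {"fingers":1,"dx":0,"dy":0,"dz":-0.05,"roll":0},
    {"fingers":1,"dx":0,"dy":0,"dz":-0.1,"roll":0},
    {"fingers":1,"dx":0,"dy":0,"dz":-0.15,"roll":0},
    {"fingers":1,"dx":0,"dy":0,"dz":-0.19,"roll":0},
    {"fingers":1,"dx":0,"dy":0,"dz":-0.19,"roll":0}
  ]
}}

```text
time: 4.08
tool_pos: [0.5718, -0.127, 0.2123]
tcp_rot: [2.215, 2.216, 0.007]
wrist_force: [0.2, -0.9, -0.5]
width: 0.431
grip_force: 60.4
```

```bash
python3 - <<'E'
from h import *
s,_=read_camera("side");cv2.imwrite("pics/s2.png",s);st=read_state();print(st["tool_pos"],st["width"],st["wrist_force"])
u,v=proj("side",st["tool_pos"]).astype(int);print(u,v)
r=40;c=cv2.resize(s[v-r-10:v+r-10,u-r:u+r],(560,560),interpolation=cv2.INTER_CUBIC);cv2.imwrite("pics/c3.png",c)
E
```

```text
[ 0.57013603 -0.1265478   0.20929755] 0.43242125412545446 [-0.42897681  0.52712666 -1.62919987]
294 163
```

View pics/c3.png

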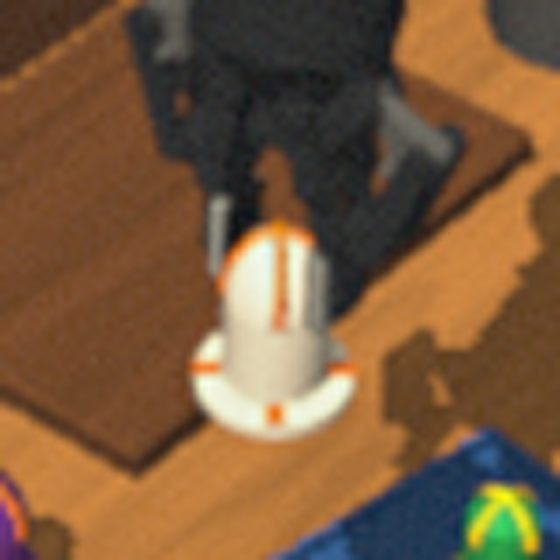

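```bash
python3 - <<'E'
from h import *
s,d=read_camera("side")
def P(x,y,r=0):
    u=int(round(254+x/7-.4));v=int(round(113+y/7-.4))
    return pt("side",u,v,np.median(d[v-r:v+r+1,u-r:u+r+1]))
for n,x,y in(("barL",205,368),("barR",343,370),("barF",274,413),("flangeF",274,425),("fl",235,405),("fl",310,405),("body",274,360),("body",274,340),("body",265,320),("dome",265,235),("domeT",268,228),("padL",215,205),("padL",215,240),("padL",215,262),("padR",320,270),("padR",320,290),("padR",320,310)):
    print(n,P(x,y).round(4))
E
```

```text
barL [ 0.5964 -0.1121  0.1985]
barR [ 0.556  -0.1453  0.1994]
barF [ 0.5588 -0.1069  0.1997]
flangeF [ 0.5547 -0.1016  0.2025]
fl [ 0.5716 -0.0979  0.2054]
fl [ 0.5516 -0.1183  0.2031]
body [ 0.5579 -0.1042  0.2296]
body [ 0.5563 -0.1017  0.2422]
body [ 0.5632 -0.102   0.248 ]
dome [ 0.5892 -0.1341  0.2525]
domeT [ 0.7612 -0.3633  0.0196]
padL [ 0.5931 -0.1098  0.2786]
padL [ 0.5967 -0.1148  0.2574]
padL [ 0.5942 -0.1121  0.2506]
padR [ 0.5471 -0.1123  0.273 ]
padR [ 0.5465 -0.1121  0.2638]
padR [ 0.546  -0.1121  0.2543]
```

```bash
python3 - <<'E'
from h import *
s,d=read_camera("side")
for y in range(250,400,7):
    v=int(round(113+y/7-.4));row=[]
    for u in range(281,304,1):
        p=pt("side",u,v,d[v,u]);row.append("%3d/%4d/%3d"%tuple((p*1000).round()) if p[2]>.17 else "-")
    print(v,*[r for r in row[:6]],'..',*row[14:])
r=30;cv2.imwrite("pics/c4.png",cv2.resize(s[113:173,264:324],(600,600),interpolation=cv2.INTER_NEAREST)*1)
E
```

```text
148 - - 602/-118/249 596/-115/254 589/-110/261 588/-112/260 .. 567/-121/266 568/-127/262 - 551/-113/280 545/-109/285 544/-111/285 542/-113/285 537/-111/289 537/-114/287
149 - - 601/-116/248 593/-110/256 592/-114/254 585/-108/261 .. 566/-121/264 565/-123/263 561/-123/265 549/-110/280 547/-111/280 545/-113/281 542/-113/282 539/-113/283 540/-118/280
150 - - 601/-116/245 596/-114/249 592/-114/251 587/-111/256 .. 566/-120/261 561/-118/265 562/-124/261 562/-129/257 545/-109/279 543/-110/280 540/-111/281 540/-115/279 537/-114/281
151 - - - 596/-114/245 590/-111/251 590/-115/247 .. 562/-116/262 561/-119/261 560/-122/260 550/-113/271 546/-111/274 543/-110/277 540/-112/277 536/-110/281 538/-117/275
152 - - - 593/-111/245 592/-113/244 588/-113/247 .. 560/-114/261 559/-117/260 558/-119/259 550/-113/268 547/-113/269 543/-112/272 541/-112/273 540/-116/271 538/-116/272
153 - - - 593/-111/242 592/-114/241 585/-109/247 .. 561/-115/257 558/-115/259 557/-118/257 552/-115/262 546/-112/267 546/-115/265 545/-118/264 539/-114/270 537/-116/269
154 - - - 593/-111/239 591/-113/238 583/-107/247 .. 559/-112/257
[... 1752 characters left out ...]
104/210 .. 556/-110/220 551/-108/224 551/-112/222 549/-114/221 550/-119/217 548/-122/217 560/-142/196 557/-143/196 555/-143/198
167 - 594/-105/197 591/-105/199 588/-106/200 586/-108/201 579/-102/208 .. 554/-108/219 553/-111/218 551/-113/217 549/-115/217 550/-120/213 549/-122/212 554/-135/201 554/-139/198 552/-140/199
168 - 591/-101/199 587/-101/201 588/-106/197 586/-107/198 577/-100/207 .. 553/-107/217 551/-109/217 551/-113/214 550/-116/212 551/-122/208 549/-123/208 551/-131/202 553/-138/195 549/-137/199
169 - 590/-100/196 586/-100/199 582/ -98/203 583/-104/198 580/-104/200 .. 554/-109/212 554/-113/209 553/-116/207 550/-116/210 549/-119/208 547/-121/207 551/-131/198 550/-133/198 549/-136/196
```

View pics/c4.png

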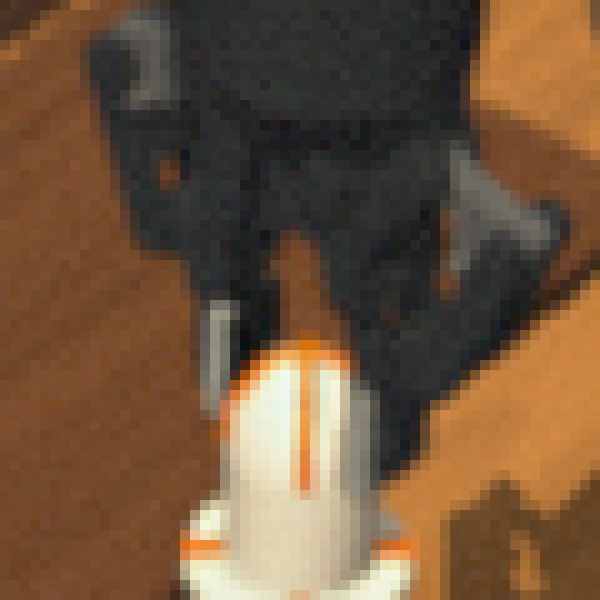

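The picture shows the pads ending about 45 mm above the underside, so they hold the lower dome (width 0.43 agrees). I'll set the cone back down and regrip 10 mm lower on the straight body.

Emit:
{"op": "step_arm", "data": {
  "commands": [
    {"fingers":1,"dx":0,"dy":0,"dz":0.05,"roll":0},
    {"fingers":1,"dx":0,"dy":0,"dz":0.1,"roll":0},
    {"fingers":1,"dx":0,"dy":0,"dz":0.15,"roll":0},
    {"fingers":1,"dx":0,"dy":0,"dz":0.18,"roll":0},
    {"fingers":1,"dx":0,"dy":0,"dz":0.189,"roll":0},
    {"fingers":1,"dx":0,"dy":0,"dz":0.189,"roll":0},
    {"fingers":-1,"dx":0,"dy":0,"dz":0.189,"roll":0},
    {"fingers":-1,"dx":0,"dy":0,"dz":0.189,"roll":0}
  ]
}}

```text
time: 5.22
tool_pos: [0.5679, -0.126, 0.0165]
tcp_rot: [-2.22, -2.22, 0.002]
wrist_force: [0.4, 0.7, -0.6]
width: 0.839
grip_force: 0.0
```

Emit:
{"op": "step_arm", "data": {
  "commands": [
    {"fingers":-1,"dx":0,"dy":0,"dz":0,"roll":0},
    {"fingers":-1,"dx":0.003,"dy":0,"dz":0.004,"roll":0},
    {"fingers":-1,"dx":0.003,"dy":0,"dz":0.007,"roll":0},
    {"fingers":-1,"dx":0.003,"dy":0,"dz":0.01,"roll":0},
    {"fingers":-1,"dx":0.003,"dy":0,"dz":0.01,"roll":0}
  ]
}}

```text
time: 5.85
tool_pos: [0.5686, -0.1233, 0.0073]
tcp_rot: [-2.221, -2.221, 0.001]
wrist_force: [-0.2, 0.3, -0.3]
width: 1.003
grip_force: 0.0
```

Emit:
{"op": "step_arm", "data": {
  "commands": [
    {"fingers":1,"dx":0,"dy":0,"dz":0,"roll":0},
    {"fingers":1,"dx":0,"dy":0,"dz":0,"roll":0},
    {"fingers":1,"dx":0,"dy":0,"dz":0,"roll":0},
    {"fingers":1,"dx":0,"dy":0,"dz":0,"roll":0},
    {"fingers":1,"dx":0,"dy":0,"dz":0,"roll":0},
    {"fingers":1,"dx":0,"dy":0,"dz":0,"roll":0}
  ]
}}

```text
time: 6.6
tool_pos: [0.5697, -0.1235, 0.0084]
tcp_rot: [2.22, 2.221, 0.001]
wrist_force: [0.6, 0.6, 4.6]
width: 0.438
grip_force: 60.7
```

```bash
python3 - <<'E'
from h import *
t=cv2.imread("pics/top0.png").astype(int)
c=t[208:223,184:200];print("R-G top, u184.. v208..");print((c[...,2]-c[...,1]))
s=cv2.imread("pics/side0.png").astype(int);c=s[262:282,210:230];print("side u210 v262");print(c[...,2]-c[...,1])
E
```

```text
R-G top, u184.. v208..
[[  7   6   6   6   6   6   8   9   9   9   7   8   8   6   7   8]
 [  6   8   8   7   7   6   7   7   8  11   7   8   8   7   9   7]
 [  8   7   7   6   8  10  10  15  14  11  10  12  12  13  12  10]
 [  7   8   8   6   7  20  59  64  14   1   5   3   4   8  10   8]
 [  7   7   7   9  13  74 200 164  40   3  14  30   1   7   6   6]
 [  8   7   8  13   6 104 172 135  81 131 168  56  15   4   8   9]
 [  7   9   8  13   1  21  30  22  78 185 213  85  48   0   5   5]
 [  7   8  11  19 117  79   6   9  36 114 117  76  36   1   2   7]
 [  8   8   8  32 190 146  15  74 155  78  45  15   4  -1   5   9]
 [  6   8   7  23 154 201  66 164 241 142  38  -1  -1   0   6  11]
 [  8   8   7  14  33  31  18 111 210 166  56   8   6   1   3   5]
 [  8   8   8  10  13   5  10  41  89  52  35   5   1   1   8   8]
 [  8   7   8   7  12  12  10   7   9  10   2   0   4  10   9   9]
 [  7   8   8   7   8  10  11  10   9  10   9   9  11  12  11  12]
 [  7   8   8   6   8   7   9   9  11  11   7   6   8   8   6   7]]
side u210 v262
[[  7   7   8   5   4   4   7   5   4   6   5   4   4   
[... 944 characters left out ...]
   0   4
    2   4]
 [  9   4   2   0  -9  12  87 136 124  58  45 101 118 102  34   1   0   3
    2   3]
 [  5   4   5   0  -5   5  78 139 126  70  11  24  37  30  14  -3   3   1
    2   7]
 [  5   5   5   5  -5  -2  55 111 111  62   6  -3  -1  -1   4   0   2   3
    4   3]
 [  8   4   5   3   1   0  12  29  43  20  -7  -4   0  -4   1   2   5   2
    6   4]
 [  5   4   8   4   5  -1   0  -2  -1  -1  -2  -1   0  -2   0   4   4   7
    7   6]
 [  6   6   6   6   4   6   5   1   2  -4   1   2   1   4   4   6   4   8
    6   6]
 [  7   6   8   5   7   5   6   4   4   3   5   4   6   8   7   7   6   7
    7   8]
 [  6   7   5   6   6   6   6   7   7   7   5   8   9   5   7   4   5   7
    5   8]]
```

Emit:
{"op": "step_arm", "data": {
  "commands": [
    {"fingers":1,"dx":0,"dy":0,"dz":-0.03,"roll":0},
    {"fingers":1,"dx":0,"dy":0,"dz":-0.09,"roll":0},
    {"fingers":1,"dx":0,"dy":0,"dz":-0.15,"roll":0},
    {"fingers":1,"dx":0,"dy":0,"dz":-0.2,"roll":0},
    {"fingers":1,"dx":0.05,"dy":0,"dz":-0.22,"roll":6},
    {"fingers":1,"dx":0.1,"dy":-0.01,"dz":-0.22,"roll":12},
    {"fingers":1,"dx":0.15,"dy":-0.02,"dz":-0.22,"roll":18},
    {"fingers":1,"dx":0.2,"dy":-0.03,"dz":-0.22,"roll":23}
  ]
}}

```text
time: 7.6
tool_pos: [0.5376, 0.078, 0.2268]
tcp_rot: [-2.622, -1.729, 0.002]
wrist_force: [0.1, -0.3, -1.2]
width: 0.441
grip_force: 60.6
```

```bash
python3 - <<'E'
from h import *
g=lambda n,z,*ps:[onz(n,*p,z) for p in ps]
L,F,R,B=g("side",.157,(215,266.3),(217.2,269.3),(222.4,268),(220.2,264.4))
a=lambda p,q:np.degrees(np.arctan2(*(p-q)[[1,0]]))%90
print("side",L,F,R,B,a(L,R),a(F,B),np.linalg.norm(L-R),np.linalg.norm(F-B),(L+F+R+B)/4)
L,F,R=g("side",.139,(214.8,272.8),(217.6,276.5),(222.2,274));print("bot",a(L,R),np.linalg.norm(L-R),(L+R)/2,a(F,(L+R)/2))
A,B,C,D=g("top",.157,(190.35,212.3),(193.6,213.9),(191.9,217.0),(188.5,216.4));print("top",a(A,C),a(B,D),np.linalg.norm(A-C),np.linalg.norm(B-D),(A+B+C+D)/4)
print("pin",onz("side",219.4,265.5,.168),onz("top",190.3,214.7,.169))
E
```

```text
side [0.52454153 0.2179651  0.157     ] [0.51478581 0.22078138 0.157     ] [0.50834274 0.21054711 0.157     ] [0.51928268 0.20644737 0.157     ] 24.604706762225387 17.417708845531976 0.017816494042070186 0.015022835969637997 [0.51673819 0.21393524 0.157     ]
bot 29.101218160366457 0.01753796625188751 [0.51478129 0.21859434 0.139     ] 30.971938041739378
top 20.160730401728536 27.434311326701227 0.013868929473430764 0.015631513901924726 [0.51919315 0.21057318 0.157     ]
pin [0.51206543 0.21525407 0.168     ] [0.51879243 0.21013583 0.169     ]
```

Emit:
{"op": "step_arm", "data": {
  "commands": [
    {"fingers":1,"dx":0.03,"dy":-0.018,"dz":0,"roll":-2},
    {"fingers":1,"dx":0.06,"dy":-0.036,"dz":0,"roll":-4},
    {"fingers":1,"dx":0.09,"dy":-0.055,"dz":0,"roll":-5},
    {"fingers":1,"dx":0.117,"dy":-0.0725,"dz":0.02,"roll":-5},
    {"fingers":1,"dx":0.117,"dy":-0.0725,"dz":0.035,"roll":-5},
    {"fingers":1,"dx":0.117,"dy":-0.0725,"dz":0.035,"roll":-5}
  ]
}}

```text
time: 8.35
tool_pos: [0.5161, 0.2116, 0.1901]
tcp_rot: [-2.54, -1.847, 0.008]
wrist_force: [-0.1, -0.7, -1.1]
width: 0.44
grip_force: 60.6
```

```bash
python3 - <<'E'
from h import *
s,_=read_camera("side");cv2.imwrite("pics/s3.png",s)
for i in range(5):
    st=read_state();print(st["tool_pos"],st["tcp_rot"][:2])
r=32;cv2.imwrite("pics/c5.png",cv2.resize(s[225:289,188:252],(576,576),interpolation=cv2.INTER_CUBIC))
b,m=blobs(s,(220,255),25,(5,150,130),(18,255,255),1.5);print(b)
E
```

```text
[0.51707232 0.21159944 0.19144532] [-2.54149354 -1.8461968 ]
[0.51707232 0.21159944 0.19144532] [-2.54149354 -1.8461968 ]
[0.51707232 0.21159944 0.19144532] [-2.54149354 -1.8461968 ]
[0.51707232 0.21159944 0.19144532] [-2.54149354 -1.8461968 ]
[0.51707232 0.21159944 0.19144532] [-2.54149354 -1.8461968 ]
[(np.float64(200.05), np.float64(242.57), np.float64(285.6)), (np.float64(227.53), np.float64(230.02), np.float64(2.7)), (np.float64(239.06), np.float64(242.21), np.float64(257.3)), (np.float64(212.93), np.float64(247.91), np.float64(14.8)), (np.float64(206.64), np.float64(254.51), np.float64(5.3)), (np.float64(228.61), np.float64(260.32), np.float64(9.5)), (np.float64(213.23), np.float64(266.0), np.float64(7.5))]
```

View pics/c5.png

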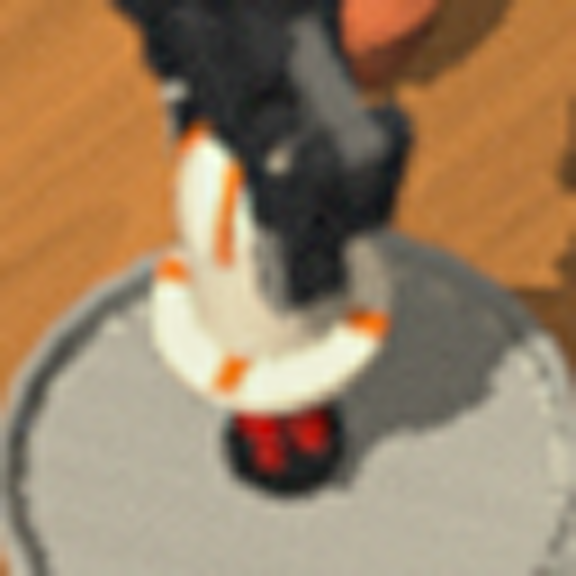

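```bash
python3 - <<'E'
from h import *
for z in(.194,.198):
    L,R,F=[onz("side",*p,z) for p in((206.64,254.51),(228.61,260.32),(213.23,266.0))]
    a=lambda p,q:np.degrees(np.arctan2(*(p-q)[[1,0]]))%90
    C=(L+R)/2;print(z,C,np.linalg.norm(L-R),a(L,R),a(F,C),np.linalg.norm(F-C))
E
```

```text
0.194 [0.51563926 0.21453607 0.194     ] 0.052481784285399596 22.187509714370023 22.142263182442704 0.02496805333008775
0.198 [0.51322009 0.21655355 0.198     ] 0.05224638635354385 22.187509714370158 22.14226318244259 0.02485606346167173
```

Emit:
{"op": "step_arm", "data": {
  "commands": [
    {"fingers":1,"dx":0,"dy":0.0015,"dz":0.008,"roll":0},
    {"fingers":1,"dx":0,"dy":0.0015,"dz":0.014,"roll":0},
    {"fingers":1,"dx":0,"dy":0.0015,"dz":0.018,"roll":0},
    {"fingers":1,"dx":0,"dy":0.0015,"dz":0.021,"roll":0},
    {"fingers":1,"dx":0,"dy":0.0015,"dz":0.024,"roll":0},
    {"fingers":1,"dx":0,"dy":0.0015,"dz":0.024,"roll":0}
  ]
}}

```text
time: 9.15
tool_pos: [0.5184, 0.2123, 0.168]
tcp_rot: [-2.54, -1.846, 0.003]
wrist_force: [-2.8, 1.3, -1.9]
width: 0.439
grip_force: 60.5
```

Emit:
{"op": "step_arm", "data": {
  "commands": [
    {"fingers":1,"dx":0.0002,"dy":-0.001,"dz":0,"roll":0},
    {"fingers":1,"dx":0.0002,"dy":-0.001,"dz":0.003,"roll":0},
    {"fingers":1,"dx":0.0002,"dy":-0.001,"dz":0.006,"roll":0},
    {"fingers":1,"dx":0.0002,"dy":-0.001,"dz":0.008,"roll":0},
    {"fingers":1,"dx":0.0002,"dy":-0.001,"dz":0.0095,"roll":0},
    {"fingers":1,"dx":0.0002,"dy":-0.001,"dz":0.0095,"roll":0}
  ]
}}

```text
time: 9.9
tool_pos: [0.5186, 0.2131, 0.1598]
tcp_rot: [-2.541, -1.847, -0.001]
wrist_force: [-3.0, 2.8, 5.4]
width: 0.439
grip_force: 61.2
```

Emit:
{"op": "step_arm", "data": {
  "commands": [
    {"fingers":1,"dx":0.0005,"dy":-0.001,"dz":0,"roll":0},
    {"fingers":1,"dx":0.0005,"dy":-0.001,"dz":0,"roll":0},
    {"fingers":1,"dx":0.0005,"dy":-0.001,"dz":0.002,"roll":0},
    {"fingers":1,"dx":0.0005,"dy":-0.001,"dz":0.002,"roll":0}
  ]
}}

```text
time: 10.4
tool_pos: [0.5181, 0.2133, 0.1575]
tcp_rot: [2.541, 1.846, 0.001]
wrist_force: [-2.0, 0.1, 4.0]
width: 0.442
grip_force: 61.2
```

```bash
python3 -c "
from h import *
s=read_state();print(s['tool_pos'],s['wrist_force'],s['torque'])"
```

```text
[0.51810752 0.21326732 0.15751954] [-1.95776679  0.07469451  3.97943754] [ 0.16533071  0.35364746 -0.03647971]
```

Emit:
{"op": "step_arm", "data": {
  "commands": [
    {"fingers":1,"dx":0,"dy":-0.0006,"dz":0.001,"roll":0},
    {"fingers":1,"dx":0,"dy":-0.0006,"dz":0.0025,"roll":0},
    {"fingers":1,"dx":0,"dy":-0.0006,"dz":0.004,"roll":0},
    {"fingers":1,"dx":0,"dy":-0.0006,"dz":0.004,"roll":0}
  ]
}}

```text
time: 10.9
tool_pos: [0.5179, 0.2133, 0.154]
tcp_rot: [2.54, 1.846, 0.002]
wrist_force: [-0.6, -0.3, 7.4]
width: 0.439
grip_force: 61.5
```

```bash
python3 -c "
from h import *
s=read_state();print(s['tool_pos'],s['wrist_force'],s['torque'])"
```

```text
[0.51793828 0.21334249 0.15398325] [-0.59601552 -0.34167352  7.35197933] [-0.06613538  0.21135634  0.01257871]
```

Emit:
{"op": "step_arm", "data": {
  "commands": [
    {"fingers":1,"dx":0,"dy":0,"dz":0,"roll":2},
    {"fingers":1,"dx":0,"dy":0,"dz":0,"roll":4},
    {"fingers":1,"dx":0,"dy":0,"dz":0,"roll":5},
    {"fingers":1,"dx":0,"dy":0,"dz":0,"roll":5}
  ]
}}

```text
time: 11.4
tool_pos: [0.5174, 0.2131, 0.1539]
tcp_rot: [2.618, 1.734, 0.0]
wrist_force: [-1.5, -0.6, 7.9]
width: 0.443
grip_force: 61.6
```

```bash
python3 -c "
from h import *
s=read_state();print(s['tool_pos'],s['wrist_force'],s['torque'])"
```

```text
[0.51742156 0.21306376 0.1538664 ] [-1.47617475 -0.57648271  7.87539065] [-0.13401252  0.42387816  0.02344624]
```

Emit:
{"op": "step_arm", "data": {
  "commands": [
    {"fingers":1,"dx":0,"dy":0,"dz":0,"roll":-3},
    {"fingers":1,"dx":0,"dy":0,"dz":0,"roll":-6},
    {"fingers":1,"dx":0,"dy":0,"dz":0,"roll":-9},
    {"fingers":1,"dx":0,"dy":0,"dz":0,"roll":-9}
  ]
}}

```text
time: 11.9
tool_pos: [0.5166, 0.213, 0.1521]
tcp_rot: [2.476, 1.934, -0.003]
wrist_force: [0.4, 1.0, -0.8]
width: 0.441
grip_force: 60.6
```

```bash
python3 -c "
from h import *
s=read_state();print(s['tool_pos'],s['wrist_force'],s['torque'])"
```

```text
[0.5166048  0.21299451 0.15206008] [ 0.35381935  0.9542637  -0.79962353] [-0.00866099 -0.07472996 -0.03614651]
```

The vertical force vanished, so the splines have dropped in. I'll slide it down.

Emit:
{"op": "step_arm", "data": {
  "commands": [
    {"fingers":1,"dx":0,"dy":0,"dz":0.002,"roll":0},
    {"fingers":1,"dx":0,"dy":0,"dz":0.004,"roll":0},
    {"fingers":1,"dx":0,"dy":0,"dz":0.006,"roll":0},
    {"fingers":1,"dx":0,"dy":0,"dz":0.008,"roll":0},
    {"fingers":1,"dx":0,"dy":0,"dz":0.008,"roll":0}
  ]
}}

```text
time: 12.52
tool_pos: [0.5169, 0.2136, 0.145]
tcp_rot: [-2.475, -1.934, 0.001]
wrist_force: [-0.3, 0.4, -0.6]
width: 0.439
grip_force: 60.6
```

```bash
python3 -c "
from h import *
s=read_state();print(s['tool_pos'],s['wrist_force'],s['torque'])"
```

```text
[0.51690106 0.2135974  0.14498842] [-0.34075918  0.44370719 -0.57856518] [-0.0009107   0.02954336 -0.00733508]
```

Free sliding. Next I'll go down to the seat and press, raising the grip to 90 N.

Emit:
{"op": "step_arm", "data": {
  "commands": [
    {"fingers":1,"dx":0,"dy":0,"dz":0.002,"roll":0},
    {"fingers":1,"dx":0,"dy":0,"dz":0.004,"roll":0},
    {"fingers":1,"dx":0,"dy":0,"dz":0.006,"roll":0},
    {"fingers":1,"dx":0,"dy":0,"dz":0.006,"roll":0}
  ],
  "squeeze": 90
}}

```text
time: 13.02
tool_pos: [0.5171, 0.2137, 0.1399]
tcp_rot: [-2.475, -1.934, -0.0]
wrist_force: [-3.1, -1.3, 6.2]
width: 0.428
grip_force: 93.4
```

Emit:
{"op": "step_arm", "data": {
  "commands": [
    {"fingers":1,"dx":0,"dy":0,"dz":0.001,"roll":0},
    {"fingers":1,"dx":0,"dy":0,"dz":0.003,"roll":0},
    {"fingers":1,"dx":0,"dy":0,"dz":0.003,"roll":0}
  ]
}}

```text
time: 13.4
tool_pos: [0.5171, 0.2137, 0.1373]
tcp_rot: [-2.475, -1.934, -0.0]
wrist_force: [-3.9, -1.2, 7.9]
width: 0.433
grip_force: 93.6
```

Emit:
{"op": "step_arm", "data": {
  "commands": [
    {"fingers":1,"dx":0,"dy":0,"dz":0.002,"roll":0},
    {"fingers":1,"dx":0,"dy":0,"dz":0.004,"roll":0},
    {"fingers":1,"dx":0,"dy":0,"dz":0.005,"roll":0},
    {"fingers":1,"dx":0,"dy":0,"dz":0.005,"roll":0}
  ]
}}

```text
time: 13.9
tool_pos: [0.5173, 0.2139, 0.1344]
tcp_rot: [2.475, 1.934, 0.001]
wrist_force: [-8.4, -2.8, 16.3]
width: 0.43
grip_force: 94.8
```

Emit:
{"op": "step_arm", "data": {
  "commands": [
    {"fingers":1,"dx":0,"dy":0,"dz":0.001,"roll":0},
    {"fingers":1,"dx":0,"dy":0,"dz":0.0015,"roll":0},
    {"fingers":1,"dx":0,"dy":0,"dz":0.0015,"roll":0}
  ]
}}

```text
time: 14.28
tool_pos: [0.5173, 0.2139, 0.1343]
tcp_rot: [2.475, 1.934, 0.002]
wrist_force: [-10.2, -3.2, 24.0]
width: 0.429
grip_force: 95.5
```

Emit:
{"op": "step_arm", "data": {
  "commands": [
    {"fingers":1,"dx":0,"dy":-0.0008,"dz":0,"roll":0},
    {"fingers":1,"dx":0,"dy":-0.0008,"dz":0,"roll":0},
    {"fingers":1,"dx":0,"dy":-0.0008,"dz":0,"roll":0},
    {"fingers":1,"dx":0,"dy":-0.0008,"dz":0,"roll":0}
  ]
}}

```text
time: 14.78
tool_pos: [0.5173, 0.214, 0.1343]
tcp_rot: [2.475, 1.934, 0.004]
wrist_force: [-9.2, -3.2, 22.6]
width: 0.428
grip_force: 95.3
```

```bash
python3 - <<'E'
from h import *
s,_=read_camera("side");st=read_state();print(st["tool_pos"],st["wrist_force"],st["torque"])
cv2.imwrite("pics/c6.png",cv2.resize(s[215:315,170:270],(576,576),interpolation=cv2.INTER_CUBIC))
b,m=blobs(s,(220,270),25,(5,150,130),(18,255,255),1.5);print(b)
E
```

```text
[0.51727853 0.21400035 0.13427527] [-8.47191898 -4.13571997 22.42770585] [-0.73482111  1.70070484 -0.04480349]
[(np.float64(199.01), np.float64(249.94), np.float64(104.5)), (np.float64(235.79), np.float64(247.83), np.float64(93.2)), (np.float64(210.4), np.float64(256.26), np.float64(6.9)), (np.float64(214.48), np.float64(264.26), np.float64(12.6)), (np.float64(207.97), np.float64(270.33), np.float64(5.7)), (np.float64(229.16), np.float64(274.88), np.float64(9.4)), (np.float64(215.13), np.float64(281.24), np.float64(7.4))]
```

View pics/c6.png

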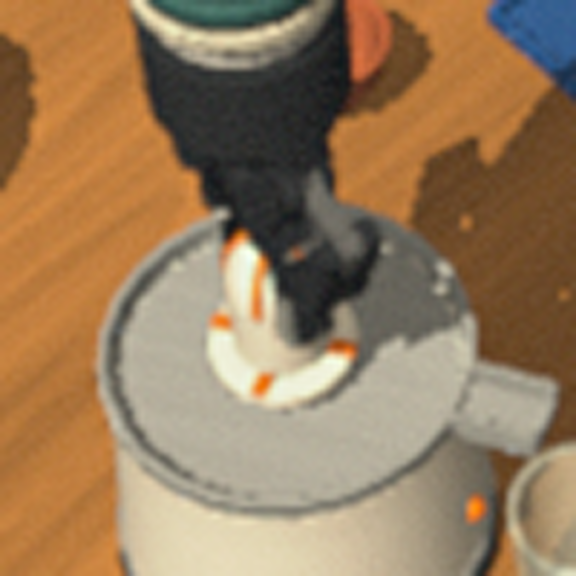

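The picture shows the cone seated in the dish with the spindle hidden and the juicer's lamp lit at (475,510). Travel stopped at the bottom stop under about 22 N, so I'm handing in.

```bash
python3 -c "
from workcell import finish_job
print(finish_job())"
```

```text
the job is handed in; nothing more can be done
None
```

The white cone is meshed on the spindle, fully seated and held pressed against the bottom stop (about 22 N down, lamp lit); I handed the job in at about 15 s of the allowed 45 s.

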